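# Wedge a fan casing off its weld fixture and hold it for tacking

### The job

The fan casing stands on its base flange in the weld fixture. Pick up the brass wedge, lay it flat on the fixture plate and gently slide its thin end under the lip of the casing's outlet until the outlet side of the casing just lifts off the base flange, opening a root gap of about 2 mm there; do not ram it, push the casing off its seat, touch the casing with the gripper or knock the other things about. Finish while still holding the wedge in place for the tack weld: do not let go.

Things in the scene. Friction and masses are not known exactly. Their poses are not given: they have to be found in the camera images.
- fixture: Fixed weld fixture: bright steel plate 370 x 180 x 12 mm on the bench, and bolted on it a grey square base flange 130 x 130 x 8 mm (its top 20 mm above the bench). Origin on the bench below the flange's middle; x along the plate to the end left free for the wedge: plate x -90 to +280, y -90 to +90 mm. Two dowels (12 mm thick, to z = 42 mm) at x = -48, y = +-40 mm back up the casing.
- seat (a point): Point on the base flange's top (20 mm above the bench, 8 mm above the plate) at the middle of the casing's seat; axes as the fixture's.
- casing: Loose grey thin-walled round fan casing, 0.7 to 1.1 kg, standing on the base flange, not yet welded to it. Origin at the middle of its underside, z up; 112 mm across, 49 mm high. A square outlet duct 42 mm wide points along its +x, over the edge of the base flange, and ends in a lip (end flange). Raised at the lip, it rocks about the far side of its foot.
- casing_lip (a point): Lower outer edge of the outlet lip, middle of its width: 128 mm from the casing's origin along its +x, 9 mm above the plate while seated. The lip is 54 mm wide, 6 mm thick, its top 52 mm above the plate; the duct behind it is 13 mm above the plate. The wedge goes under it along the casing's -x; the edge of the base flange lies 63 mm behind the lip's face.
- casing_rim (a point): Lower edge of the casing at the outlet side (56 mm from its origin along its +x), where the root gap opens; level with the base flange's top while seated. The gap here is about 0.6 times the lift at the lip.
- casing_heel (a point): Lower edge of the casing at the far side (56 mm from its origin along its -x), which stays down on the base flange.
- wedge: Loose brass fit-up wedge 145 mm long, 25 mm wide, 0.34 to 0.62 kg, flat on the bench (in one of two places; the small aluminium block has the other). Origin on the underside below the middle of the tail block; x towards the thin tip, z up. Tail block: x -25 to +25 mm, 22 mm high; then the top slopes straight down to 3 mm at the tip, x = +120 mm. Balances at x = +31 mm.
- wedge_tip (a point): Middle of the wedge's thin end, on the underside, 120 mm from the wedge's origin. Height at d from the tip is 3 mm + d/5: it meets the seated lip with the tip 30 mm beyond the lip's outer face; a further 17 mm opens a root gap of about 2 mm. It slides on the plate at 2 to 5 N, lifting takes 6 to 14 N in all; it does not slip back.
- block_a: Loose aluminium set-up block 60 x 40 x 40 mm; origin under its middle. Leave alone.
- block_b: Loose aluminium set-up block 75 x 50 x 50 mm; origin under its middle. Leave alone.
- hammer: Hammer lying on the bench, wooden handle. Leave alone.
- wire_brush: Wire brush with a wooden handle, 260 mm long. Leave alone.
- tin: Round yellow tin with a white lid, 75 mm across, 54 mm tall; origin under its middle. Leave alone.
- magnet: Red welding magnet, wedge-shaped in plan, 80 x 70 x 22 mm. Leave alone.
- can: White plastic bottle with a blue band, 60 mm across, 150 mm tall; origin under its middle. Leave alone.
There are look-alikes about, which are no part of the job. There is more than one size of the casing; the job needs the larger.

How it is judged:
By the outcome, as a careful person would: the job done as asked, in the order asked, and still so for the second after the job is handed in, while the arm keeps its last pose, push and grip.
It also fails if it takes over 43 s, if anything falls off the work surface, if the arm or the gripper's body presses on something with over 40 N, if the wrist force passes 120 N, or if a joint passes its speed limit or range.

### The arm

A 7-joint arm with a two-finger parallel gripper is mounted at the origin on the work surface. World frame = base frame: x ahead of the robot, y to its left, z up, the work surface at z = 0. Lengths are in m, angles in rad, forces in N, time in s.
With the tool pointing down it reaches from about 0.35 to 0.9 m from the base axis. Payload 19.9 kg.
Tool frame: the origin (TCP) lies midway between the tips of the shut fingers; the grasp point (between the pads) lies 19 mm behind it; z points along the fingers, y is the line along which they close (so a half turn about z gives the same grasp; the last joint's range is limited). The gripper opens to 94 mm and grips with 3 to 60 N. Pads are 16 mm wide; open, the fingers measure 119 mm over their backs; the gripper's body (75 mm by 177 mm) begins 78 mm behind the grasp point.
Start: joints at [1.26, 0.417, -0.01, 1.614, 0.005, 1.111, -0.053], TCP at [0.166, -0.603, 0.205] pointing down, gripper open.
Joint ranges: [-2.81, 2.81], [-0.39, 2.02], [-1.27, 1.25], [0.06, 2.57], [-1.19, 4.33], [0.19, 2], [-2.82, 2.82]. Speed limits (rad/s): [1.89, 1.89, 2.39, 2.39, 3.01, 3.01, 3.01].

### API

Orientations are given as a rotation vector (axis times angle).
In Python, from bench import r gives the robot as it stands.
- The arm moves only by the shell command python3 -m creep 'ROWS'. ROWS is a JSON object of lists of equal length, an entry for each row: "grip": the finger opening in mm, from 0 to 94; "linear": the shift along the tool's x, y, z in mm, a list of three; "spin": the turn about the tool's z in rad. In form: {"grip": [grip, ...], "linear": [[dx, dy, dz], ...], "spin": [spin, ...]}. A call has exactly 5 rows; each row shifts and turns the commanded pose from where the row before left it, along the tool's axes as they then stand; what a row does not reach is not made up. A row lasts 1/12 s, in which the tool goes at most 41.7 mm and 7.16 degrees, less where a joint would pass 70% of its speed; a pose out of reach is approached as far as the arm can. A call with a gripper value outside its range is refused whole. The fingers move at their own pace and stop on an object; the grip force is fixed at half the most. Time passes only in rows, so rows that do not move let the fingers close, or fill a call up. It gives the time, the measured TCP pose, the force, the opening and the grip force at its end, in the units of the state.
- r.read_state(): the state, without advancing time (a new reading comes with each control period).
- r.camera(name): name is "scene" or "top"; returns a dict with "img" (400x640x3 uint8, blue, green, red), "fx", "fy", "cx", "cy" (pixels), "xyz" and "orientation" of the camera in the world. Camera axes: x right, y down, z forward; pixel columns grow to the right and rows downward; lengths in m; the calibration is good to about 2 mm. A picture is of the moment at which its call begins. There is no depth.
- r.job_done(): hands the job in; it is judged then, once.
The state is a dict: "clock": time; "q": joint angles; "joint_velocities": joint speeds; "tau": joint torques, N m; "tcp_pos": TCP position; "eef_rot": TCP orientation; "force": force on the tool from outside, world axes, zero at the start; "wrist_torque": the same for the moment, N m; "gripper_width": finger opening in m; "grasp_force": force on a finger pad.
Only numpy, scipy, OpenCV 4.12 (cv2) and the standard library are available. Lean on these libraries where they do the work, as an engineer would, in place of code of your own. Each camera call takes 0.05 s, during which the arm holds its last target. There are 200 camera calls.

## Working session

There is one attempt and no reset: what is moved stays moved. The work goes in short steps, Python scripts to look and compute and a shell command to move; the robot and the scene stay as the last step left them, time stands still between calls to the robot, and variables do not carry over. Pictures are saved under pics/ and viewed, at most 10 in all, crops included, and the job is handed in when it is done.

```bash
mkdir -p pics; ls; cat > h.py <<'E'
import numpy as np,cv2
from scipy.spatial.transform import Rotation as R
from bench import r
def ray(c,px,z):
    M=R.from_rotvec(c["orientation"]).as_matrix() if np.size(c["orientation"])==3 else np.array(c["orientation"])
    d=M@np.array([(px[0]-c["cx"])/c["fx"],(px[1]-c["cy"])/c["fy"],1]); o=np.array(c["xyz"])
    return o+d*(z-o[2])/d[2]
def proj(c,P):
    M=R.from_rotvec(c["orientation"]).as_matrix(); p=M.T@(np.array(P)-c["xyz"]); return p[:2]/p[2]*[c["fx"],c["fy"]]+[c["cx"],c["cy"]]
E
python3 - <<'E'
from h import *
import pickle
for n in("scene","top"):
    c=r.camera(n); cv2.imwrite(f"pics/{n}0.png",c["img"]); pickle.dump(c,open(n+"0.pkl","wb"))
    print({k:v for k,v in c.items() if k!="img"})
print(r.read_state())
E
```

```text
pics
{'fx': 455.2282913824461, 'fy': 455.2282913824461, 'cx': 316.0124208466569, 'cy': 201.646884496444, 'xyz': array([1.32719825, 0.7942861 , 0.72096305]), 'orientation': array([-1.02293196, -2.24337901,  1.25346754])}
{'fx': 361.1229379253294, 'fy': 361.1229379253294, 'cx': 322.2817070229232, 'cy': 199.11518321239095, 'xyz': array([0.34984533, 0.07224318, 1.19363719]), 'orientation': array([-2.10849383,  2.15015817, -0.17279167])}
{'clock': 0.1, 'q': array([ 1.26048744,  0.41793781, -0.01028228,  1.61406688,  0.00469175,
        1.11069861, -0.05298693]), 'joint_velocities': array([ 0.00089111, -0.00172601,  0.00146785, -0.00187036,  0.00130301,
        0.00021198, -0.00166909]), 'tau': array([ 1.33354202e-03, -8.52580690e+01,  6.39774911e-01, -4.26695967e+01,
       -4.89851588e-02,  1.64846855e-02,  1.12249529e-04]), 'tcp_pos': array([ 0.16588541, -0.60225319,  0.20489305]), 'eef_rot': array([-3.11220713e+00, -4.20828805e-01,  3.61564697e-04]), 'force': array([-0.03533214, -0.07074574,  0.3288639 ]), 'wrist_torque': array([-0.04475766,  0.00331643, -0.01156803]), 'grasp_force': 0.0, 'gripper_width': 0.09401722479646711}
```

View pics/top0.png

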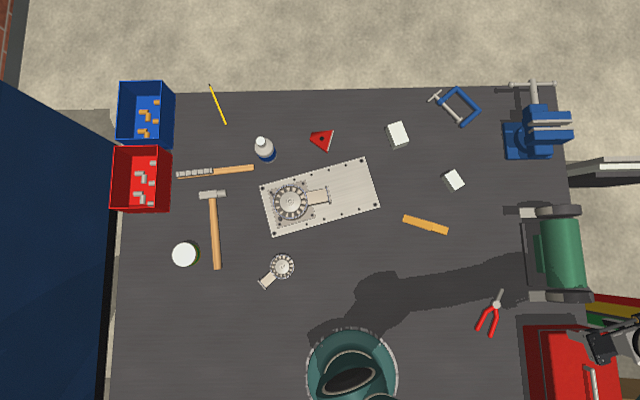

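View pics/scene0.png

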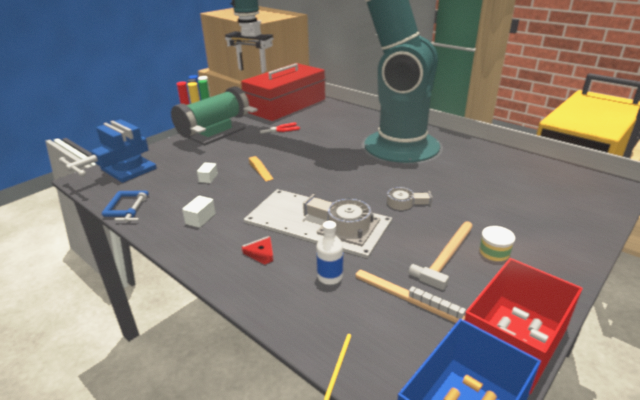

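The top view shows the plate centred near (320,196) with the casing at (290,202). Its duct points right to about (330,194), and the brass wedge lies at (403..448, 217..232). Next I'll measure these and zoom in.

```bash
python3 - <<'E'
from h import *
import pickle
t=pickle.load(open("top0.pkl","rb"));s=pickle.load(open("scene0.pkl","rb"))
def big(mask):
    cs,_=cv2.findContours(mask,cv2.RETR_EXTERNAL,cv2.CHAIN_APPROX_NONE); return max(cs,key=cv2.contourArea)
for n,c,roi in(("top",t,(390,205,70,40)),("scene",s,(235,145,50,45))):
    x,y,w,h=roi; hsv=cv2.cvtColor(c["img"],cv2.COLOR_BGR2HSV); m=cv2.inRange(hsv,(10,90,60),(35,255,255)); z=np.zeros_like(m); z[y:y+h,x:x+w]=m[y:y+h,x:x+w]
    k=big(z); b=cv2.boxPoints(cv2.minAreaRect(k)); print(n,b.round(1).tolist(),[ray(c,p,0.01).round(4).tolist() for p in b])
# plate
g=t["img"]; m=((g.min(2)>110)&(g.max(2)-g.min(2)<45)).astype(np.uint8)*255
z=np.zeros_like(m); z[145:245,250:390]=m[145:245,250:390]; z=cv2.morphologyEx(z,cv2.MORPH_CLOSE,np.ones((5,5)))
k=big(z); rect=cv2.minAreaRect(k); b=cv2.boxPoints(rect); P=np.array([ray(t,p,.012) for p in b]); print("plate",b.round(1).tolist(),P.round(4).tolist(),[np.linalg.norm(P[i]-P[i-1]).round(4) for i in range(4)])
a=cv2.resize(t["img"][150:245,255:385],None,fx=4.3,fy=4.3,interpolation=3); a2=cv2.resize(t["img"][205:245,390:460],None,fx=7,fy=7,interpolation=3)
b2=cv2.resize(s["img"][145:190,235:285],None,fx=3.8,fy=3.8,interpolation=3)
o=np.zeros((600,800,3),np.uint8); 
a=cv2.resize(a,(400,292)); o[:292,:400]=a; q=cv2.resize(s["img"][180:260,230:400],None,fx=2.35,fy=2.35,interpolation=3); o[:q.shape[0],400:400+q.shape[1]]=q
o[300:300+a2.shape[0],:a2.shape[1]]=a2; b2=cv2.resize(b2,None,fx=1.5,fy=1.5); o[300:300+b2.shape[0],500:500+b2.shape[1]]=b2
cv2.imwrite("pics/crop1.png",o)
E
```

```text
top [[401.29998779296875, 221.10000610351562], [404.29998779296875, 212.10000610351562], [448.70001220703125, 226.89999389648438], [445.70001220703125, 235.89999389648438]] [[0.474, -0.1788, 0.01], [0.5036, -0.1903, 0.01], [0.4519, -0.3324, 0.01], [0.4228, -0.3204, 0.01]]
scene [[246.10000610351562, 159.5], [253.6999969482422, 152.8000030517578], [274.6000061035156, 176.6999969482422], [267.0, 183.39999389648438]] [[0.4505, -0.3385, 0.01], [0.3987, -0.3572, 0.01], [0.4727, -0.1731, 0.01], [0.518, -0.1606, 0.01]]
plate [[256.70001220703125, 185.60000610351562], [365.5, 154.8000030517578], [380.29998779296875, 206.89999389648438], [271.5, 237.6999969482422]] [[0.6026, 0.2978, 0.012], [0.7013, -0.07, 0.012], [0.5221, -0.1116, 0.012], [0.4279, 0.2476, 0.012]] [np.float64(0.1818), np.float64(0.3808), np.float64(0.184), np.float64(0.3714)]
```

View pics/crop1.png

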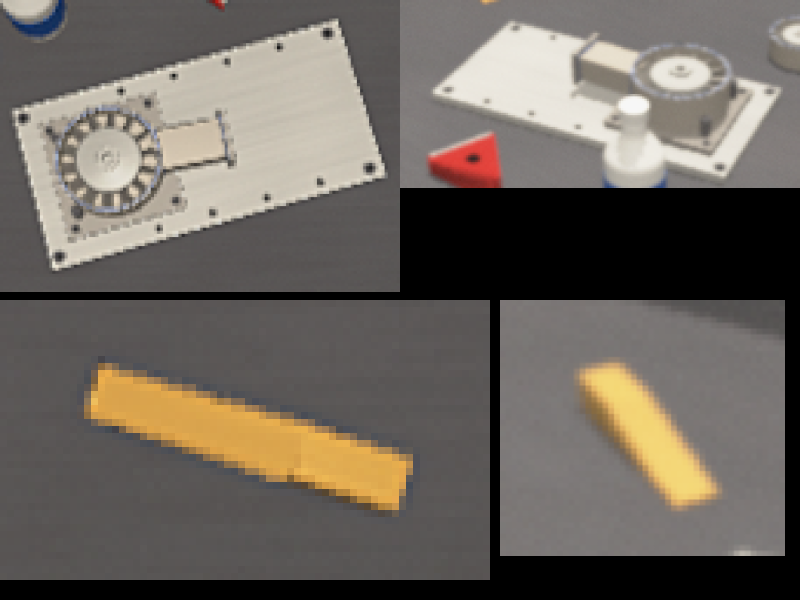

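```bash
python3 - <<'E'
from h import *
import pickle
t=pickle.load(open("top0.pkl","rb"))
tip=ray(t,(402.8,216.6),0.0);tail=ray(t,(447.2,231.4),.022);d=(tip-tail)[:2];L=np.hypot(*d);u=d/L
print("wedge tip,tail",tip,tail,L,np.degrees(np.arctan2(d[1],d[0])),"org",((tip[:2]-u*.12)+(tail[:2]+u*.025))/2)
g=t["img"];m=((g.min(2)>110)&(g.max(2)-g.min(2)<45)).astype(np.uint8)*255
z=np.zeros_like(m); z[145:245,250:390]=m[145:245,250:390]
k=cv2.convexHull(max(cv2.findContours(z,0,1)[0],key=cv2.contourArea))
q=cv2.approxPolyDP(k,6,True)[:,0].astype(float); P=np.array([ray(t,p,.012)[:2] for p in q]); print(q.tolist(),P.round(4).tolist(),[np.linalg.norm(P[i]-P[i-1]).round(4) for i in range(len(P))])
c=P.mean(0); 
e=[P[i]-P[i-1] for i in range(len(P)) if np.linalg.norm(P[i]-P[i-1])>.3]; e=[v*np.sign(-v[1]) for v in e]; print([np.degrees(np.arctan2(v[1],v[0])) for v in e])
v=sum(e);v/=np.linalg.norm(v);n=np.array([-v[1],v[0]]);o=c-.095*v;print("fixture org",o,"lip",o+.128*v,"ang",np.degrees(np.arctan2(v[1],v[0])))
for nm,p,h in(("l1",(326.2,187.4),.064),("l2",(330.4,203),.064),("hub",(290.1,201.4),.069)):
    w=ray(t,p,h)[:2]; print(nm,w,"in fixture",(w-o)@v,(w-o)@n)
print("bottle",ray(t,(266,155),0))
E
```

```text
wedge tip,tail [ 0.48991485 -0.18668255  0.        ] [ 0.43640037 -0.32237487  0.022     ] 0.14586364743904184 68.47666114357975 org [ 0.4457308  -0.29871645]
[[364.0, 156.0], [380.0, 207.0], [271.0, 236.0], [259.0, 185.0]] [[0.6973, -0.0646], [0.5219, -0.1107], [0.4333, 0.2492], [0.6044, 0.2903]] [np.float64(0.3669), np.float64(0.1814), np.float64(0.3706), np.float64(0.1759)]
[np.float64(-75.32630384765662), np.float64(-76.18066360643299)]
fixture org [0.54086815 0.18308403] lip [0.57236351 0.05901936] ang -75.75566318497992
l1 [0.58093029 0.06581707] in fixture 0.1235192021484587 0.00997601787836122
l2 [0.53026022 0.05355733] in fixture 0.12293426898940955 -0.042152810465058185
hub [0.53715697 0.18077966] in fixture 0.0013203586075918867 -0.00416408685327676
bottle [0.71164824 0.26955788 0.        ]
```

```bash
python3 -m creep '{"grip":[94,94,94,94,94],"linear":[[20,-12,0],[25,-16,0],[25,-16,0],[25,-16,0],[25,-16,0]],"spin":[0,0,0,0,0]}' && python3 -m creep '{"grip":[94,94,94,94,94],"linear":[[25,-16,0],[25,-16,0],[25,-16,0],[25,-16,0],[25,-16,0]],"spin":[0,0,0,0,0]}' && python3 -m creep '{"grip":[80,80,80,80,80],"linear":[[25,-16,0],[25,-16,0],[25,-16,0],[25,-15,0],[6,-3,0]],"spin":[0,0,0,0,0]}' && python3 -m creep '{"grip":[70,70,70,70,70],"linear":[[0,0,13],[0,0,13],[0,0,13],[0,0,13],[0,0,13]],"spin":[-0.117,-0.117,-0.117,-0.117,-0.117]}' && python3 -m creep '{"grip":[70,70,70,70,70],"linear":[[0,0,13],[0,0,13],[0,0,13],[0,0,0],[0,0,0]],"spin":[-0.117,-0.117,-0.117,0,0]}'
python3 - <<'E'
from h import *
s=r.read_state();M=R.from_rotvec(s["eef_rot"]).as_matrix();print("x ax deg",np.degrees(np.arctan2(M[1,0],M[0,0])),M[:,2])
d=np.array([.4457,-.2987,s["tcp_pos"][2]])-s["tcp_pos"];print((M.T@d*1000).round(1))
t=r.camera("top");sc=r.camera("scene")
o=np.zeros((600,800,3),np.uint8)
a=cv2.resize(t["img"][175:225,270:345],(525,350),interpolation=2);o[:350,:525]=a
b=cv2.resize(sc["img"][190:250,290:380],(375,250),interpolation=2);o[350:,:375]=b
c=cv2.resize(t["img"][190:245,390:470],(320,220),interpolation=2);o[370:590,400:720]=c
cv2.imwrite("pics/c2.png",o)
E
```

```text
clock: 0.52
tcp_pos: [0.2621, -0.4961, 0.2052]
eef_rot: [-3.113, -0.421, 0.0]
force: [1.3, -1.4, -0.1]
gripper_width: 0.0938
grasp_force: 0.0
clock: 0.93
tcp_pos: [0.3614, -0.3858, 0.2053]
eef_rot: [-3.113, -0.421, 0.0]
force: [1.2, -1.1, 0.3]
gripper_width: 0.0941
grasp_force: 0.0
clock: 1.35
tcp_pos: [0.4482, -0.2913, 0.2054]
eef_rot: [-3.111, -0.428, -0.001]
force: [0.7, 0.5, -0.4]
gripper_width: 0.0799
grasp_force: 0.0
clock: 1.77
tcp_pos: [0.4451, -0.2953, 0.1396]
eef_rot: [-2.856, -1.309, 0.0]
force: [-0.4, 0.3, 0.0]
gripper_width: 0.0701
grasp_force: 0.0
clock: 2.18
tcp_pos: [0.4449, -0.2953, 0.1011]
eef_rot: [-2.591, -1.774, 0.0]
force: [0.6, -0.5, -0.5]
gripper_width: 0.0702
grasp_force: 0.0
x ax deg 68.79528940602198 [-0.00112033  0.0011203  -0.99999874]
[-2.9  2.  -0. ]
```

View pics/c2.png

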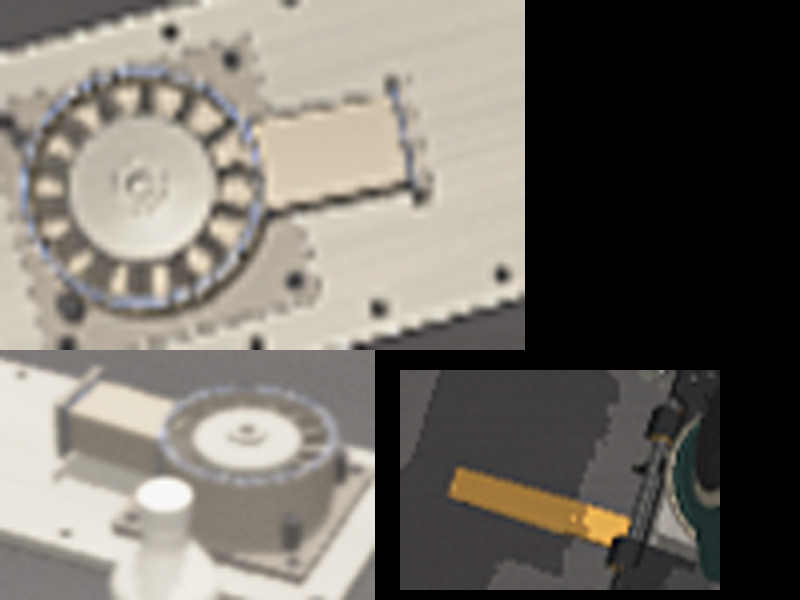

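The lip is at top-camera pixels (326,186.7)–(329.7,202) and the hub at (290.1,201.3). The casing is yawed about 5° from the plate axis. The gripper is over the wedge's tail, which is the bright end. I'll grasp near the balance point.

```bash
python3 -m creep '{"grip":[60,60,60,60,60],"linear":[[11,1,10],[11,1,20],[0,0,20],[0,0,20],[0,0,16]],"spin":[0,0,0,0,0]}' && python3 -m creep '{"grip":[60,60,60,20,15],"linear":[[0,0,8],[0,0,4],[0,0,0],[0,0,0],[0,0,0]],"spin":[0,0,0,0,0]}' && python3 -m creep '{"grip":[15,15,15,15,15],"linear":[[0,0,0],[0,0,0],[0,0,0],[0,0,0],[0,0,0]],"spin":[0,0,0,0,0]}'
python3 - <<'E'
from h import *
import pickle
t=pickle.load(open("top0.pkl","rb"))
A=lambda p,q,z:np.degrees(np.arctan2(*((ray(t,q,z)-ray(t,p,z))[[1,0]])))
print(A((306.9,191.9),(325,189.3),.06),A((308.6,204.7),(328.3,201.4),.06))
l1,l2=ray(t,(326.,186.7),.064)[:2],ray(t,(329.7,202.1),.064)[:2]; h=ray(t,(290.1,201.3),.069)[:2]; m=(l1+l2)/2
print(A((326.,186.7),(329.7,202.1),.064)+90,"lip",m,"hub",h,np.linalg.norm(m-h),np.degrees(np.arctan2(*(m-h)[::-1])))
E
```

```text
clock: 2.7
tcp_pos: [0.4554, -0.2755, 0.0151]
eef_rot: [2.59, 1.776, -0.0]
force: [-0.9, -0.3, -0.5]
gripper_width: 0.0601
grasp_force: 0.0
clock: 3.12
tcp_pos: [0.4557, -0.2758, 0.0044]
eef_rot: [2.588, 1.779, 0.001]
force: [0.2, -0.8, -0.1]
gripper_width: 0.0498
grasp_force: 0.0
clock: 3.53
tcp_pos: [0.4552, -0.2756, 0.0037]
eef_rot: [2.589, 1.78, -0.0]
force: [-2.2, 0.4, 6.5]
gripper_width: 0.025
grasp_force: 29.9
-82.85084044068424 -81.5293635965815
-77.92911075182198 lip [0.55820745 0.06105885] hub [0.53747716 0.18077846] 0.1215011544110621 -80.17624439715196
```

```bash
python3 -m creep '{"grip":[15,15,15,15,15],"linear":[[0,0,-4],[0,0,-10],[0,0,-20],[0,0,-20],[0,0,-16]],"spin":[0,0,0,0,0]}' && python3 -m creep '{"grip":[15,15,15,15,15],"linear":[[12,2,0],[24,4,0],[24,4,0],[24,4,0],[24,4,0]],"spin":[0,0,0,0,0]}' && python3 -m creep '{"grip":[15,15,15,15,15],"linear":[[24,4,0],[24,4,0],[24,4,0],[24,4,0],[12,3,0]],"spin":[0,0,0,0,0]}' && python3 -m creep '{"grip":[15,15,15,15,15],"linear":[[12,2,0],[6,1,0],[0,0,0],[0,0,0],[0,0,0]],"spin":[-0.06,-0.12,-0.12,-0.12,-0.11]}' && python3 -m creep '{"grip":[15,15,15,15,15],"linear":[[0,0,0],[0,0,0],[0,0,0],[0,0,0],[0,0,0]],"spin":[0,0,0,0,0]}'
cat > look.py <<'E'
from h import *
import sys
s=r.read_state();M=R.from_rotvec(s["eef_rot"]).as_matrix();print("tcp",s["tcp_pos"],"xax",np.degrees(np.arctan2(M[1,0],M[0,0])),"F",s["force"],"F along x",s["force"]@M[:,0],"T",s["wrist_torque"])
t=r.camera("top");sc=r.camera("scene")
o=np.zeros((600,800,3),np.uint8)
o[:300,:600]=cv2.resize(t["img"][165:225,270:390],(600,300),interpolation=2)
o[300:,:525]=cv2.resize(sc["img"][180:260,240:380],(525,300),interpolation=2)
cv2.imwrite(f"pics/{sys.argv[1]}.png",o)
E
python3 look.py l1
```

```text
clock: 3.95
tcp_pos: [0.4552, -0.2753, 0.0752]
eef_rot: [2.588, 1.78, 0.0]
force: [1.2, -0.3, -4.4]
gripper_width: 0.0248
grasp_force: 29.9
clock: 4.37
tcp_pos: [0.5109, -0.1793, 0.0733]
eef_rot: [-2.588, -1.78, 0.0]
force: [0.8, -0.0, -5.7]
gripper_width: 0.0246
grasp_force: 29.9
clock: 4.78
tcp_pos: [0.5678, -0.083, 0.0733]
eef_rot: [-2.585, -1.783, -0.001]
force: [-1.3, 1.7, -3.7]
gripper_width: 0.0248
grasp_force: 29.9
clock: 5.2
tcp_pos: [0.5756, -0.0708, 0.0731]
eef_rot: [-2.024, -2.402, 0.001]
force: [-0.1, -0.3, -3.3]
gripper_width: 0.0248
grasp_force: 29.9
clock: 5.62
tcp_pos: [0.5759, -0.071, 0.0735]
eef_rot: [2.034, 2.394, -0.0]
force: [-0.3, -0.3, -4.9]
gripper_width: 0.0248
grasp_force: 29.9
tcp [ 0.57591613 -0.07102271  0.07345045] xax 99.30028033030209 F [-0.34761083 -0.26790996 -4.85346215] F along x -0.2078384768603582 T [-0.00922969 -0.08655294 -0.05458422]
```

View pics/l1.png

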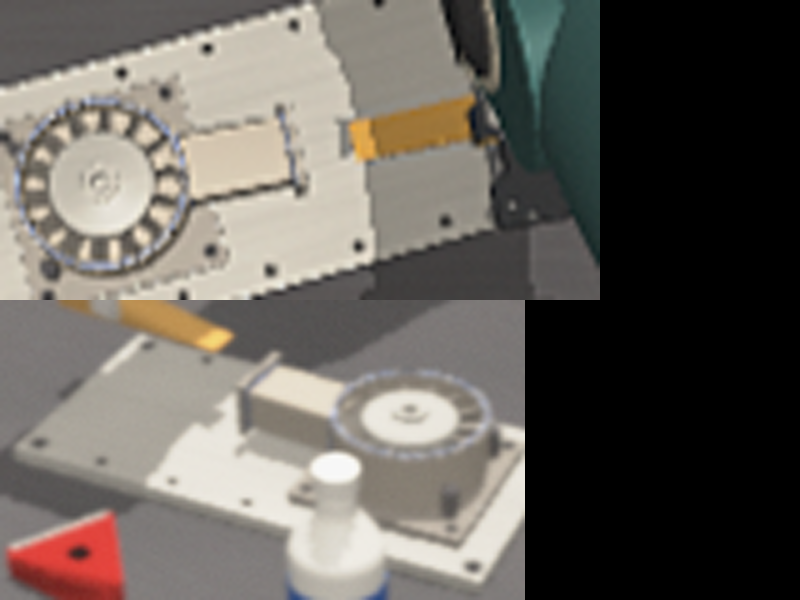

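```bash
python3 - <<'E'
from h import *
import pickle
t=pickle.load(open("top0.pkl","rb"))
tip=ray(t,(340.2,193.2),.071)[:2];a=ray(t,(270+478/5,165+117/5),.09)[:2]
s=r.read_state();p=s["tcp_pos"];M=R.from_rotvec(s["eef_rot"]).as_matrix()
print("tip",tip,"rel tcp tool",(M.T@(np.r_[tip,p[2]]-p))*1000, "axis",np.degrees(np.arctan2(*(tip-a)[::-1])))
g=t["img"]
for f in(-78.5,-80.5,-82):
  u=np.array([np.cos(np.radians(f)),np.sin(np.radians(f))]);n=np.array([-u[1],u[0]])
  h=np.array([.5375,.1808]);m=np.array([.5582,.0606]);tp=p[:2]
  for nm,w in(("tip",tip),("tcp",tp),("lip",m)): print(f,nm,((w-h)@u*1000).round(1),((w-h)@n*1000).round(1))
E
```

```text
tip [0.55988111 0.02199449] rel tcp tool [ 9.43655758e+01 -7.22893110e-01 -1.78601077e-03] axis 97.26691819503095
-78.5 tip 160.1 -9.7
-78.5 tcp 254.4 -12.6
-78.5 lip 121.9 -3.7
-80.5 tip 160.3 -4.1
-80.5 tcp 254.7 -3.7
-80.5 lip 122.0 0.6
-82 tip 160.4 0.1
-82 tcp 254.7 3.0
-82 lip 121.9 3.8
```

```bash
python3 -m creep '{"grip":[15,15,15,15,15],"linear":[[10,2,8],[12,2,12],[0,0,12],[0,0,12],[0,0,6]],"spin":[0,0,0,0,0]}' && python3 -m creep '{"grip":[15,15,15,15,15],"linear":[[0,0,2],[0,0,2],[0,0,1],[0,0,0],[0,0,0]],"spin":[0,0,0,0,0]}' && python3 -m creep '{"grip":[15,15,15,15,15],"linear":[[0,0,1],[0,0,1],[0,0,0],[0,0,0],[0,0,0]],"spin":[0,0,0,0,0]}'; python3 look.py l2
```

```text
clock: 6.13
tcp_pos: [0.5754, -0.0488, 0.0214]
eef_rot: [-2.031, -2.395, 0.002]
force: [-1.0, 0.5, -4.8]
gripper_width: 0.0247
grasp_force: 29.9
clock: 6.55
tcp_pos: [0.5765, -0.0489, 0.0188]
eef_rot: [2.032, 2.395, 0.0]
force: [0.5, 0.3, -3.5]
gripper_width: 0.0249
grasp_force: 29.9
clock: 6.97
tcp_pos: [0.5763, -0.0487, 0.0165]
eef_rot: [-2.032, -2.396, -0.0]
force: [-0.5, -0.1, -4.9]
gripper_width: 0.0247
grasp_force: 29.9
tcp [ 0.57630228 -0.04874335  0.01648302] xax 99.39820768463838 F [-0.47821004 -0.14009865 -4.85709838] F along x -0.06043814691503533 T [-0.03198363 -0.11425616 -0.00498272]
```

View pics/l2.png

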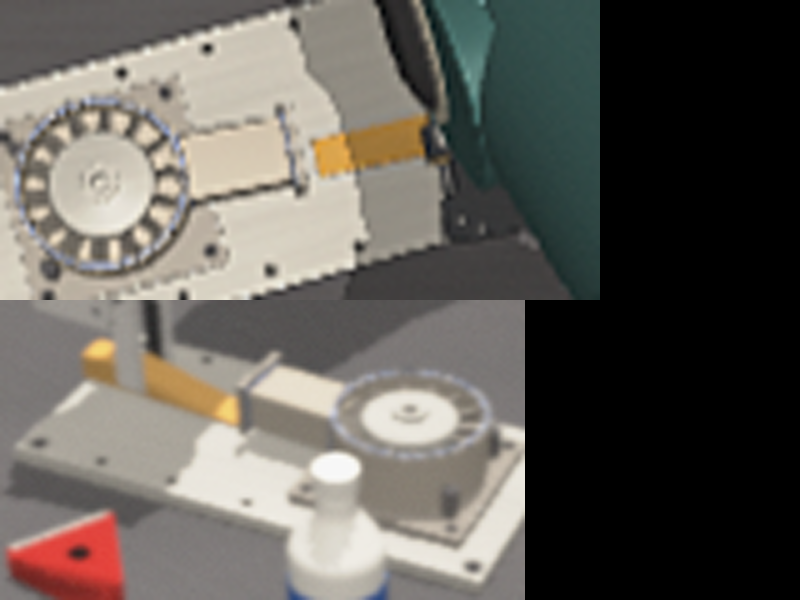

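The wedge tip at (314,155 in the crop) sits in front of the lip, centred and just above the plate. I'll set it down gently.

```bash
python3 -m creep '{"grip":[15,15,15,15,15],"linear":[[0,0,0.5],[0,0,0.3],[0,0,0.2],[0,0,0],[0,0,0]],"spin":[0,0,0,0,0]}' ;python3 -m creep '{"grip":[15,15,15,15,15],"linear":[[0,0,0.3],[0,0,0],[0,0,0],[0,0,0],[0,0,0]],"spin":[0,0,0,0,0]}'
```

```text
clock: 7.48
tcp_pos: [0.5763, -0.0488, 0.0157]
eef_rot: [2.032, 2.396, -0.0]
force: [-3.1, -0.4, 6.5]
gripper_width: 0.0247
grasp_force: 29.9
clock: 7.9
tcp_pos: [0.5763, -0.0487, 0.0157]
eef_rot: [2.032, 2.396, -0.0]
force: [-5.9, -0.7, 11.6]
gripper_width: 0.0247
grasp_force: 29.9
```

```bash
python3 -m creep '{"grip":[15,15,15,15,15],"linear":[[0,0,-0.5],[1,0,0],[2,0,0],[2,0,0],[2,0,0]],"spin":[0,0,0,0,0]}' ;python3 -m creep '{"grip":[15,15,15,15,15],"linear":[[2,0,0],[2,0,0],[2,0,0],[2,0,0],[2,0,0]],"spin":[0,0,0,0,0]}';python3 -m creep '{"grip":[15,15,15,15,15],"linear":[[2,0,0],[2,0,0],[2,0,0],[1,0,0],[0,0,0]],"spin":[0,0,0,0,0]}'; python3 look.py l3
```

```text
clock: 8.32
tcp_pos: [0.5753, -0.0417, 0.0157]
eef_rot: [2.032, 2.396, 0.0]
force: [1.0, -2.4, 2.0]
gripper_width: 0.0248
grasp_force: 29.9
clock: 8.73
tcp_pos: [0.5736, -0.0318, 0.0157]
eef_rot: [2.032, 2.396, 0.0]
force: [0.5, -3.0, 1.9]
gripper_width: 0.0248
grasp_force: 29.9
clock: 9.15
tcp_pos: [0.5724, -0.0246, 0.0157]
eef_rot: [-2.031, -2.396, -0.0]
force: [-0.8, 0.2, 3.9]
gripper_width: 0.0246
grasp_force: 29.9
tcp [ 0.57236115 -0.02462971  0.01569865] xax 99.41871919325041 F [-0.77127831  0.20426527  3.8596073 ] F along x 0.3288371877731628 T [-0.26978631 -0.04386363 -0.01635113]
```

View pics/l3.png

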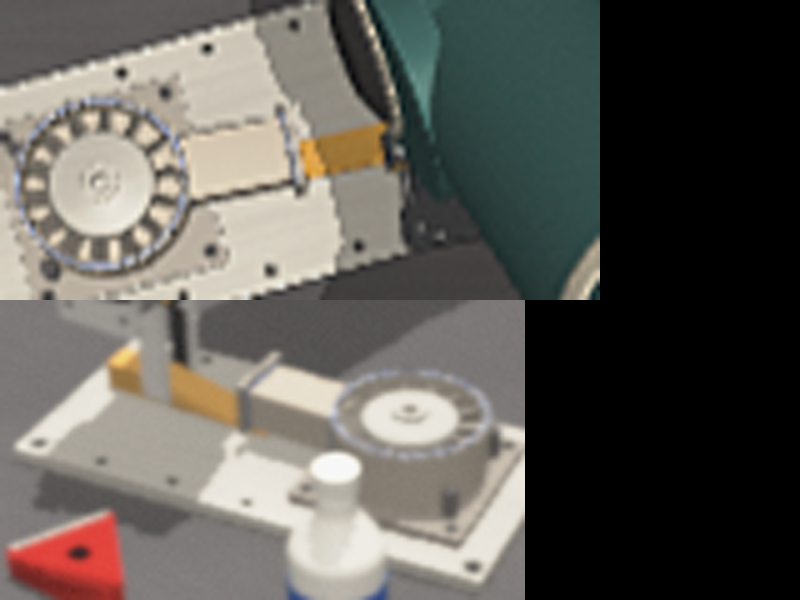

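The tip is now under the lip and centred, and the casing hasn't moved. I'll go on slowly and watch for the force to rise.

```bash
for i in 1; do python3 -m creep '{"grip":[15,15,15,15,15],"linear":[[1,0,0],[1,0,0],[1,0,0],[1,0,0],[1,0,0]],"spin":[0,0,0,0,0]}'; python3 -m creep '{"grip":[15,15,15,15,15],"linear":[[0.6,0,0],[0.6,0,0],[0.6,0,0],[0.6,0,0],[0.6,0,0]],"spin":[0,0,0,0,0]}'; python3 -m creep '{"grip":[15,15,15,15,15],"linear":[[0.6,0,0],[0.6,0,0],[0.6,0,0],[0.6,0,0],[0.6,0,0]],"spin":[0,0,0,0,0]}'; done | grep -E 'tcp|force: \['
```

```text
tcp_pos: [0.5716, -0.0202, 0.0157]
force: [0.6, -3.8, 4.4]
tcp_pos: [0.5711, -0.0172, 0.0157]
force: [1.2, -4.9, 5.2]
tcp_pos: [0.5706, -0.0142, 0.0157]
force: [0.6, -4.4, 4.8]
```

```bash
{ python3 -m creep '{"grip":[15,15,15,15,15],"linear":[[0.4,0,-0.2],[0.4,0,0],[0.4,0,0],[0.4,0,0],[0.4,0,0]],"spin":[0,0,0,0,0]}'; python3 -m creep '{"grip":[15,15,15,15,15],"linear":[[0.4,0,0],[0.4,0,0],[0.4,0,0],[0.4,0,0],[0.4,0,0]],"spin":[0,0,0,0,0]}'; python3 -m creep '{"grip":[15,15,15,15,15],"linear":[[0.4,0,0],[0.4,0,0],[0.4,0,0],[0.4,0,0],[0.4,0,0]],"spin":[0,0,0,0,0]}'; python3 -m creep '{"grip":[15,15,15,15,15],"linear":[[0.4,0,0],[0.4,0,0],[0.4,0,0],[0.4,0,0],[0.4,0,0]],"spin":[0,0,0,0,0]}'; } | grep -E 'tcp|force: \['
```

```text
tcp_pos: [0.5701, -0.0121, 0.0157]
force: [-0.1, -2.1, -0.4]
tcp_pos: [0.5697, -0.0101, 0.0157]
force: [1.1, -0.3, -2.2]
tcp_pos: [0.5694, -0.0081, 0.0157]
force: [0.7, 0.9, -3.9]
tcp_pos: [0.5692, -0.0068, 0.0158]
force: [0.7, -3.3, -4.6]
```

```bash
{ python3 -m creep '{"grip":[15,15,15,15,15],"linear":[[0.4,0,0.2],[0.4,0,0.1],[0.4,0,0],[0.4,0,0],[0.4,0,0]],"spin":[0,0,0,0,0]}'; python3 -m creep '{"grip":[15,15,15,15,15],"linear":[[0.4,0,0],[0.4,0,0],[0.4,0,0],[0.4,0,0],[0.4,0,0]],"spin":[0,0,0,0,0]}'; } | grep -E 'tcp|force: \['; python3 look.py l4
```

```text
tcp_pos: [0.5692, -0.0049, 0.0157]
force: [1.4, -4.3, -3.0]
tcp_pos: [0.5689, -0.003, 0.0157]
force: [1.2, -5.6, -2.6]
tcp [ 0.56886762 -0.00295524  0.01572312] xax 99.36798409808489 F [ 1.17682842 -5.61346173 -2.57197492] F along x -5.728471584799 T [-1.20609106 -0.23392871 -0.00586488]
```

View pics/l4.png

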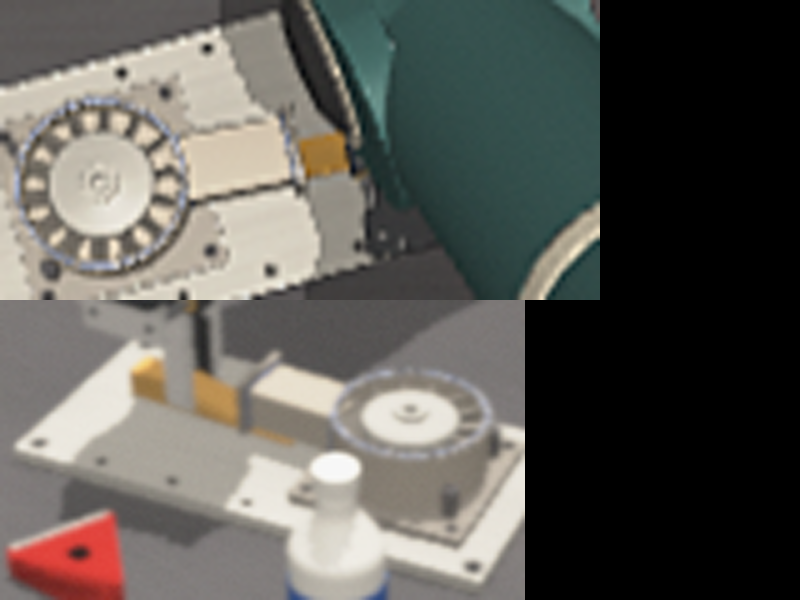

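```bash
cat > lift.py <<'E'
from h import *
import pickle
def gap():
    s0=pickle.load(open("scene0.pkl","rb")); s1=r.camera("scene")
    g0,g1=[cv2.cvtColor(s["img"],cv2.COLOR_BGR2GRAY) for s in(s0,s1)]
    h=np.array([.5375,.1808]);u=np.array([.165,-.986]);n=np.array([.986,.165])
    print("lip/rim points expected px",[proj(s0,np.r_[h+a*u+b*n,z]).round(1).tolist() for a,b,z in((.125,.027,.064),(.125,-.027,.064),(.056,0,.069),(-.056,0,.069))])
    lipm=np.zeros_like(g0);cv2.fillConvexPoly(lipm,np.array([proj(s0,np.r_[h+a*u+b*n,z]) for a,b,z in((.130,.029,.066),(.130,-.029,.066),(.07,-.021,.064),(.07,.021,.064))]).astype(np.int32),255)
    discm=np.zeros_like(g0);cv2.fillConvexPoly(discm,np.array([proj(s0,np.r_[h+.058*np.array([np.cos(t),np.sin(t)]),.069]) for t in np.linspace(0,6.2,24)]).astype(np.int32),255)
    pl=np.zeros_like(g0); pl[200:260,330:400]=255; pl[discm>0]=0
    M=R.from_rotvec(s0["orientation"])
    for nm,m in(("lip/duct",cv2.dilate(lipm,np.ones((3,3)))),("disc",discm),("static",pl)):
        p=cv2.goodFeaturesToTrack(g0,25,.02,3,mask=m)
        q,st,e=cv2.calcOpticalFlowPyrLK(g0,g1,p,None,winSize=(9,9),maxLevel=1)
        ok=(st[:,0]>0)&(e[:,0]<12); d=(q-p)[ok,0]; P=p[ok,0]
        a=[((np.array([ray(s0,x,.066)[:2]])-h)@u)[0] for x in P]
        print(nm,len(d),"median",np.median(d,0).round(2)); 
        for A,x,y in sorted(zip(a,P.tolist(),d.tolist())): print("  ",round(A*1000),np.round(x).tolist(),np.round(y,2).tolist()) if nm!="static" else 0
    w=np.r_[h+.125*u,.064];print("px per mm lift at lip",(proj(s0,w+[0,0,.001])-proj(s0,w)).round(3))
gap()
E
python3 lift.py
```

```text
lip/rim points expected px [[303.4, 201.7], [314.1, 192.7], [330.4, 202.3], [368.1, 214.0]]
lip/duct 0 median [nan nan]
disc 25 median [ 0.08 -0.03]
   -49 [366.0, 214.0] [0.08, -0.02]
   -45 [367.0, 211.0] [0.1, -0.03]
   -41 [363.0, 213.0] [0.1, 0.04]
   -32 [363.0, 209.0] [0.06, 0.05]
   -25 [365.0, 204.0] [0.08, -0.07]
   -19 [360.0, 206.0] [0.02, 0.03]
   -12 [343.0, 220.0] [0.03, -0.1]
   -2 [355.0, 204.0] [-0.1, -0.04]
   -2 [359.0, 200.0] [-0.42, -0.25]
   0 [349.0, 209.0] [0.11, -0.0]
   2 [341.0, 216.0] [0.02, -0.14]
   6 [344.0, 211.0] [0.25, -0.02]
   10 [337.0, 216.0] [0.16, -0.04]
   18 [347.0, 203.0] [0.25, -0.06]
   19 [351.0, 199.0] [1.34, 0.05]
   19 [333.0, 216.0] [0.28, 0.02]
   24 [336.0, 211.0] [0.11, -0.09]
   29 [337.0, 208.0] [0.08, -0.12]
   30 [341.0, 204.0] [-0.11, 0.0]
   31 [330.0, 214.0] [0.02, -0.32]
   33 [345.0, 199.0] [-0.33, -0.06]
   43 [334.0, 205.0] [-0.13, 0.27]
   44 [339.0, 200.0] [0.08, 0.06]
   47 [328.0, 209.0] [0.08, -0.18]
   55 [331.0, 203.0] [-0.04, 0.31]
static 25 median [ 0.01 -0.  ]
px per mm lift at lip [-0.012 -0.31 ]
  return _methods._mean(a, axis=axis, dtype=dtype,
  ret = um.true_divide(
```

```bash
cat > st.py <<'E'
from h import *
s=r.read_state();print(s["tcp_pos"].round(4),s["force"].round(1),s["wrist_torque"].round(2))
E
python3 -m creep '{"grip":[15,15,15,15,15],"linear":[[0.4,0,0],[0.4,0,0],[0.4,0,0],[0.4,0,0],[0.4,0,0]],"spin":[0,0,0,0,0]}' >/dev/null; python3 st.py; python3 -m creep '{"grip":[15,15,15,15,15],"linear":[[0.4,0,0],[0.4,0,0],[0.4,0,0],[0.4,0,0],[0.4,0,0]],"spin":[0,0,0,0,0]}' >/dev/null; python3 st.py;  python3 -m creep '{"grip":[15,15,15,15,15],"linear":[[0.4,0,0],[0.4,0,0],[0.4,0,0],[0.4,0,0],[0.4,0,0]],"spin":[0,0,0,0,0]}' >/dev/null; python3 st.py
```

```text
[ 0.5685 -0.0009  0.0157] [ 1.2 -4.9 -2.3] [-1.28 -0.25 -0.  ]
[0.5682 0.0011 0.0157] [ 1.2 -4.8 -1.5] [-1.31 -0.23  0.03]
[0.5678 0.0031 0.0157] [-0.4 -5.6 -1.2] [-1.29 -0.25  0.02]
```

```bash
python3 -m creep '{"grip":[15,15,15,15,15],"linear":[[0.4,0,0],[0.4,0,0],[0.4,0,0],[0.4,0,0],[0.4,0,0]],"spin":[0,0,0,0,0]}' >/dev/null; python3 st.py; python3 -m creep '{"grip":[15,15,15,15,15],"linear":[[0.4,0,0],[0.4,0,0],[0.4,0,0],[0.4,0,0],[0.4,0,0]],"spin":[0,0,0,0,0]}' >/dev/null; python3 st.py
cat > lift2.py <<'E'
from h import *
import pickle,glob
s0=pickle.load(open("scene0.pkl","rb")); s1=r.camera("scene")
g0,g1=[cv2.GaussianBlur(cv2.cvtColor(s["img"],cv2.COLOR_BGR2GRAY),(0,0),.8) for s in(s0,s1)]
# vertical sub-pixel shift of the duct/lip top edges, column by column
h=np.array([.5375,.1808]);u=np.array([.165,-.986])
p=np.array([[x,y] for x in range(304,320,2) for y in range(192,209,2)],np.float32)[:,None]
p=cv2.goodFeaturesToTrack(g0,30,.01,2,mask=cv2.fillConvexPoly(np.zeros_like(g0),np.array([[302,206],[302,200],[313,191],[334,197],[328,212]],np.int32),255),blockSize=3)
q,st,e=cv2.calcOpticalFlowPyrLK(g0,g1,p,None,winSize=(7,7),maxLevel=0)
for a,b,c in zip(p[:,0],(q-p)[:,0],e[:,0]): print(a.round().tolist(),b.round(2).tolist(),round(float(c),1))
for n,s in(("s0",s0),("s1",s1)): cv2.imwrite(f"/tmp/{n}.png",s["img"])
for x in(305,308,311): print(x,g0[192:216,x].tolist(),g1[192:216,x].tolist(),sep="\n")
E
python3 lift2.py
```

```text
[0.5675 0.005  0.0157] [ 1.  -5.5 -1.4] [-1.35 -0.26 -0.  ]
[0.5672 0.007  0.0157] [ 1.3 -5.2 -2.3] [-1.29 -0.25  0.02]
[307.0, 198.0] [-28.780000686645508, 7.599999904632568] 23.2
[305.0, 204.0] [-36.779998779296875, -102.25] 89.3
[331.0, 203.0] [0.30000001192092896, 0.23000000417232513] 4.9
[309.0, 203.0] [1.2599999904632568, -0.8999999761581421] 15.7
[328.0, 209.0] [0.3799999952316284, -0.49000000953674316] 3.8
[314.0, 196.0] [-0.20999999344348907, 0.11999999731779099] 24.0
[313.0, 194.0] [2.759999990463257, 1.0800000429153442] 29.5
[330.0, 207.0] [0.5400000214576721, -0.7599999904632568] 3.9
305
[122, 122, 128, 151, 188, 216, 225, 223, 213, 196, 175, 151, 130, 117, 110, 107, 106, 107, 109, 110, 111, 116, 132, 158]
[85, 85, 89, 104, 129, 149, 155, 150, 140, 127, 116, 108, 105, 104, 104, 104, 105, 104, 103, 102, 102, 107, 119, 137]
308
[122, 122, 123, 132, 155, 183, 191, 178, 163, 161, 176, 193, 192, 167, 139, 125, 121, 120, 120, 120, 122, 133, 150, 163]
[83, 84, 86, 93, 107, 123, 128, 124, 120, 126, 137, 144, 141, 131, 124, 121, 121, 120, 118, 119, 120, 124, 130, 138]
311
[123, 130, 145, 160, 168, 165, 162, 172, 192, 210, 219, 222, 218, 200, 167, 139, 127, 124, 123, 123, 123, 124, 130, 142]
[87, 94, 105, 115, 119, 122, 134, 156, 179, 196, 207, 211, 201, 174, 144, 128, 124, 123, 122, 122, 123, 124, 128, 135]
```

```bash
cat > lift3.py <<'E'
from h import *
import pickle
s0=pickle.load(open("scene0.pkl","rb"));h=np.array([.5375,.1808]);u=np.array([.165,-.986]);n=np.array([.986,.165])
def edge(img):
    g=cv2.cvtColor(img,cv2.COLOR_BGR2GRAY).astype(float); out={}
    for x in range(310,327):
        y0=proj(s0,np.r_[h+np.interp(x,XS,AS)*u+.021*n,.062])[1]; c=g[int(y0)-5:int(y0)+7,x]
        k=np.argmin(np.diff(c)); hi=c[max(0,k-1):k+1].max(); lo=c[k+1:k+4].min(); lev=(hi+lo)/2
        j=next(i for i in range(max(0,k-1),len(c)-1) if c[i]>=lev>c[i+1]); out[x]=int(y0)-5+j+(c[j]-lev)/(c[j]-c[j+1])
    return out
aa=np.linspace(.06,.13,30);px=np.array([proj(s0,np.r_[h+a*u+.021*n,.062])[0] for a in aa]);o=np.argsort(px);XS,AS=px[o],aa[o]
E0=edge(s0["img"]);E1=edge(r.camera("scene")["img"])
L=[]
for x in E0:
    a=np.interp(x,XS,AS);d=E1[x]-E0[x];L.append(-d/.31*.184/(a+.056));print(x,round(a*1000),round(d,2),round(L[-1],2))
print("median lip lift mm",np.median(L),"gap",.6*np.median(L))
E
python3 lift3.py
```

```text
310 108 -0.7 2.52
311 105 -0.73 2.7
312 101 -0.6 2.26
313 98 -0.75 2.91
314 95 -0.76 2.99
315 92 -0.54 2.15
316 89 -0.73 2.99
317 85 -0.68 2.83
318 82 -0.57 2.44
319 79 -0.76 3.32
320 76 -0.69 3.11
321 73 -0.5 2.29
322 70 -0.73 3.44
323 67 -0.63 3.05
324 63 -0.47 2.32
325 60 -0.62 3.17
326 60 -0.71 3.65
median lip lift mm 2.906988920334877 gap 1.744193352200926
```

The near edge of the duct has risen about 2.9 mm at the lip. That fits first contact at y ≈ -0.0075, so about 2.3 mm more is needed.

```bash
python3 -m creep '{"grip":[15,15,15,15,15],"linear":[[0.4,0,0],[0.5,0,0],[0.5,0,0],[0.5,0,0],[0.4,0,0]],"spin":[0,0,0,0,0]}' >/dev/null; python3 st.py; python3 -m creep '{"grip":[15,15,15,15,15],"linear":[[0,0,0],[0,0,0],[0,0,0],[0,0,0],[0,0,0]],"spin":[0,0,0,0,0]}' ; python3 st.py; python3 lift3.py | tail -1; python3 look.py l5
```

```text
[0.5668 0.0093 0.0157] [-0.1 -4.9 -1.7] [-1.33 -0.29  0.02]
clock: 16.17
tcp_pos: [0.5668, 0.0094, 0.0157]
eef_rot: [2.032, 2.395, -0.0]
force: [0.9, -5.4, -1.8]
gripper_width: 0.0245
grasp_force: 29.9
[0.5668 0.0094 0.0157] [ 0.9 -5.4 -1.8] [-1.27 -0.19 -0.02]
median lip lift mm 3.221396265664545 gap 1.932837759398727
tcp [0.56684302 0.00945088 0.01572228] xax 99.38002328977322 F [ 1.84502064 -5.18417643 -2.29152519] F along x -5.4147756237478655 T [-1.24110232 -0.2468415   0.02636176]
```

View pics/l5.png

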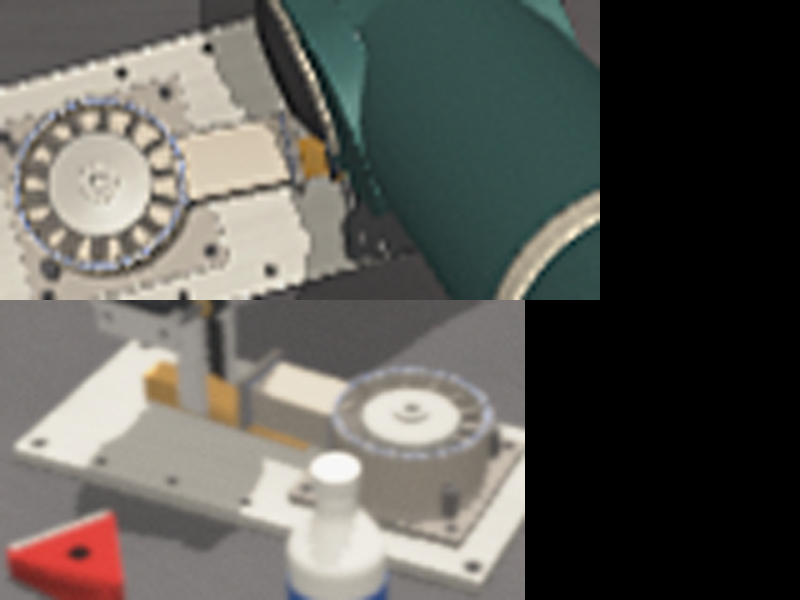

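The root gap measures about 1.9–2.0 mm. The wedge lies flat and is still gripped, the casing is still on its seat, and the forces are low.

```bash
python3 -c "
from bench import r
print(r.job_done())"
```

```text
the job is handed in; nothing more can be done
None
```

The job is handed in: the wedge is flat on the plate under the outlet lip and still gripped, holding a root gap of about 1.9 mm (from the camera images), with the casing on its seat and about 16 s of the 43 s used.

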